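Pile up castings for an order

ROBOT

A 6-joint arm with a two-finger parallel gripper is mounted at the origin on the work surface. World frame = base frame: x ahead of the robot, y to its left, z up, the work surface at z = 0. Lengths are in m, angles in rad, forces in N, time in s.
With the tool pointing down it reaches from about 0.35 to 0.85 m from the base axis. Payload 8.1 kg.
Tool frame: the origin (TCP) lies on the mounting face of the last link; the fingertips stand 186 mm ahead of it and the grasp point (between the pads) lies 167 mm ahead of it; z points along the fingers, y is the line along which they close (so a half turn about z gives the same grasp; the last joint's range is limited). The gripper opens to 93 mm and grips with 3 to 60 N. Pads are 15 mm wide; open, the fingers measure 128 mm over their backs; the gripper's body (75 mm by 188 mm) begins 65 mm behind the grasp point.
Start: joints at [-1.411, 0.13, 1.488, -0, 1.523, -0.085], TCP at [0.145, -0.582, 0.405] pointing down, gripper open.
Joint ranges: [-2.96, 2.96], [-0.89, 2.26], [0.02, 2.5], [-1.34, 4.48], [0, 2.73], [-2.66, 2.66]. Speed limits (rad/s): [2.39, 2.39, 2.79, 3.14, 3.14, 3.14].

INTERFACE

Orientations are given as a rotation vector (axis times angle).
In Python, from plant import * gives the robot as it stands. The module is installed in compiled form; this text tells all that it offers.
- The arm moves only by the tool arm_command, never from a script. Its argument "increments" is a list of rows, each a list of 6 numbers: the shift along the tool's x, y, z in units of 0.2 m (1.0 is 0.2 m), then the turn, a rotation vector about the tool's x, y, z in units of pi rad (1.0 is pi rad). A call has exactly 5 rows; each row is the pose to reach, as a shift and turn from the pose commanded when the call began, along the tool's axes at that moment, turning the shorter way round; what a row does not reach only later rows make up. A row lasts 1/8 s, in which the tool goes at most 62.5 mm and 10.7 degrees, less where a joint would pass 70% of its speed; a pose out of reach is approached as far as the arm can. A call with a number of a shift or a turn outside -1 to 1 is refused whole. A call with a gripper value outside its range is refused whole. "fingers" is the closure, from -1 (fully open) to 1 (shut), set as the call begins (left out, the last holds). The fingers move at their own pace and stop on an object; "force" is the grip in N (left out, the last holds). Time passes only in rows, so rows that repeat a pose let the fingers close, or fill a call up. It gives the time, the measured TCP pose, the force, the opening and the grip force at its end, in the units of the state.
- read_state(): the state, without advancing time (a new reading comes with each control period).
- read_camera(name): name is "scene" or "top" or "wrist"; returns a dict with "image" (420x560x3 uint8, red, green, blue), "fx", "fy", "cx", "cy" (pixels), "T" (4x4, takes a point from camera to world coordinates). Camera axes: x right, y down, z forward; pixel columns grow to the right and rows downward; lengths in m; the calibration is good to about 2 mm. The wrist camera is an equidistant fisheye: a pixel r from the principal point sees the ray r / f radians off the axis. A picture is of the moment at which its call begins. There is no depth.
- close_job(): hands the job in; it is judged then, once.
The state is a dict: "t": time; "q": joint angles; "dq": joint speeds; "joint_torque": joint torques, N m; "tool_pos": TCP position; "orientation": TCP orientation; "force": force on the tool from outside, world axes, zero at the start; "wrist_torque": the same for the moment, N m; "opening": finger opening in m; "gripper_force": force on a finger pad.
Only numpy, scipy, OpenCV 4.12 (cv2) and the standard library are available. Lean on these libraries where they do the work, as an engineer would, in place of code of your own. Each camera call takes 0.05 s, during which the arm holds its last target. There are 200 camera calls.

TASK

Make up the order from the mixed castings on the bench. Pile the two round discs in the middle of the square plywood board, the wider one underneath, and pile the two long round-ended links in the middle of the shallow steel tray, the longer one underneath with the shorter one lying the same way on top of it; each upper casting sits flat and centred on the lower one. Leave the square casting and the T-shaped casting where they are.

Things in the scene. Friction and masses are not known exactly. Their poses are not given: they have to be found in the camera images.
- disc_wide_mid (a point): bare grey aluminium casting, loose, lying flat on the bench; round disc 60 mm across, 32 mm high, with a dark 20 mm bore mark in its flat top, about 0.24 kg. The point is its centre, 16 mm above its underside; z is its axis, up.
- disc_narrow_mid (a point): bare grey aluminium casting, loose, lying flat on the bench; round disc 42 mm across, 32 mm high, with a dark 14 mm bore mark in its flat top, about 0.12 kg. The point is its centre, 16 mm above its underside; z is its axis, up.
- link_long_mid (a point): bare grey aluminium casting, loose, lying flat on the bench; straight link with round ends, 100 mm long (along its x), 42 mm wide (along its y), 28 mm high, a dark hole mark at each end of its flat top, about 0.29 kg. The point is its centre, 14 mm above its underside; z up. Turned end for end it is the same.
- link_short_mid (a point): bare grey aluminium casting, loose, lying flat on the bench; straight link with round ends, 70 mm long (along its x), 32 mm wide (along its y), 28 mm high, a dark hole mark at each end of its flat top, about 0.15 kg. The point is its centre, 14 mm above its underside; z up. Turned end for end it is the same.
- square_mid (a point): bare grey aluminium casting, loose, lying flat on the bench; square, 52 x 52 mm, 28 mm high, with four small dark hole marks on top. It stays where it is. The point is its centre, 14 mm above its underside; x and y are along its sides.
- tee_mid (a point): bare grey aluminium casting, loose, lying flat on the bench; T-shaped, 24 mm high. It stays where it is. The point is half-way up, near the middle of the T: the 80 x 22 mm cross-bar lies along y, from x = +11 to +33 mm of the point; the 22 mm wide stem runs from there to x = -40 mm.
- board_top (a point): square board of pale plywood, 160 x 160 mm, fixed, its flat top 24 mm above the bench, with two runners below. The point is the middle of its top face; x and y are along its sides, z up.
- tray_floor (a point): shallow open steel tray, 180 mm (along its x) x 140 mm (along its y), fixed; walls 3 mm thick stand 17 mm above its inner floor (20 mm above the bench), the floor is 3 mm above the bench. The point is the middle of the inner floor; z up.
Not all that is in view belongs to the job. Leave any orange look-alike of the part that bears link_short_mid alone.

How it is judged:
By the outcome, as a careful person would: the job done as asked, in the order asked, and still so for the second after the job is handed in, with the robot touching nothing.
It also fails if it takes over 99 s, if anything falls off the work surface, if the arm or the gripper's body presses on something with over 40 N, if the wrist force passes 120 N, or if a joint passes its speed limit or range.

## Working session

There is one attempt and no reset: what is moved stays moved. The work goes in short steps, Python scripts to look and compute and a tool call to move; the robot and the scene stay as the last step left them, time stands still between calls to the robot, and variables do not carry over. Pictures are saved under pics/ and viewed, at most 14 in all, crops included, and the job is handed in when it is done.

Besides the shell and the picture viewer there is one more tool, called in YAML: its name, and indented under it one key for each argument. arm_command: Moves the arm, as the interface text tells. Shifts and turns lie within -1 to 1; 1 stands for 0.2 m of shift or pi rad of turn. Its arguments: {"type":"object","properties":{"increments":{"type":"array","items":{"type":"array","items":{"type":"number","minimum":-1,"maximum":1}}},"fingers":{"type":"number"},"force":{"type":"number"}},"required":["increments"]}

```bash
mkdir -p pics; python3 - <<'E'
from plant import *
import cv2,numpy as np
for n in("top","scene"):
    c=read_camera(n);cv2.imwrite(f"pics/{n}0.png",c["image"][:,:,::-1])
    print(n,c["fx"],c["fy"],c["cx"],c["cy"],np.round(c["T"],4).tolist())
c=read_camera("wrist");print(c["fx"],c["cx"],c["cy"],np.round(c["T"],4).tolist())
s=read_state();print(s)
E
```

```text
top 379.77542387426325 379.77542387426325 279.01937226896 208.44556356382836 [[0.0117, -0.9976, 0.0687, 0.5134], [-0.9998, -0.0126, -0.0122, 0.0138], [0.0131, -0.0685, -0.9976, 0.9394], [0.0, 0.0, 0.0, 1.0]]
scene 440.02928573453636 440.02928573453636 275.8034203746846 203.7921488342846 [[-0.4902, 0.5996, -0.6326, 1.195], [0.8715, 0.3286, -0.3639, 0.343], [-0.0104, -0.7297, -0.6837, 0.6933], [0.0, 0.0, 0.0, 1.0]]
325.19226210127806 276.69757041741906 212.17938362930235 [[0.2427, -0.9373, -0.25, 0.214], [-0.9701, -0.235, -0.0606, -0.5651], [-0.002, 0.2572, -0.9664, 0.384], [0.0, 0.0, 0.0, 1.0]]
{'t': 0.15, 'q': array([-1.41136916e+00,  1.31006944e-01,  1.48901564e+00,  1.07358031e-05,
        1.52301525e+00, -8.54029380e-02]), 'dq': array([ 0.00103602, -0.00231361, -0.0030844 ,  0.00056456,  0.00131956,
        0.0011058 ]), 'joint_torque': array([ 9.12788055e-04, -5.60480583e+01, -4.92331409e+01,  7.69630540e-02,
        3.06186487e-02, -8.49045318e-05]), 'tool_pos': array([ 0.14542942, -0.58193095,  0.40392414]), 'orientation': array([-3.11664927e+00, -3.83441230e-01,  6.71383936e-05]), 'force': array([0.10004757, 0.27449476, 0.32775965]), 'wrist_torque': array([ 0.0243236 , -0.02427304, -0.01160794]), 'gripper_force': 0.0, 'opening': 0.09305270316583814}
```

View pics/top0.png

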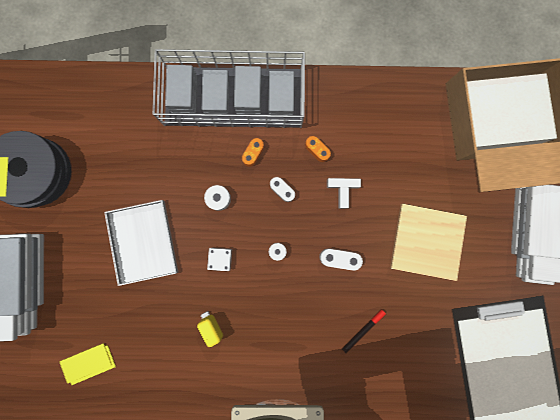

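View pics/scene0.png

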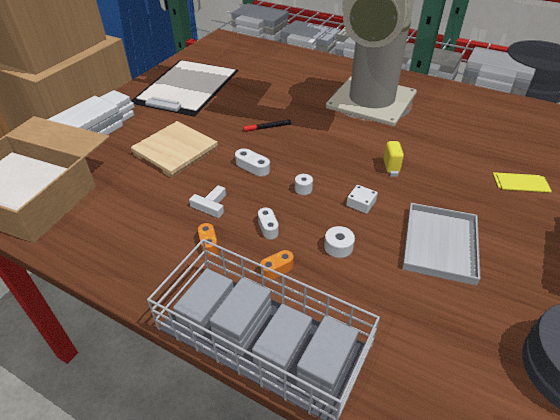

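The top view shows the wide disc at (217,197), narrow disc (278,252), short link (282,189) and long link (341,259). The square is at (220,259), the tee (345,190), the board (430,242) and the tray (141,243). The orange look-alikes are at (253,151) and (318,148), and they stay put. In the scene view, the wide disc is at (340,242), narrow disc (304,184), short link (268,222), long link (253,161), board (174,147) and tray (442,243).

```bash
cat > h.py <<'E'
import numpy as np,cv2
from plant import *
def ray(c,u,v):
    x,y=(u-c["cx"])/c["fx"],(v-c["cy"])/c["fy"]
    if c.get("fish"):
        r=np.hypot(x,y); k=np.tan(r)/r if r>1e-9 else 1; x,y=x*k,y*k
    return c["T"][:3,:3]@np.array([x,y,1.]),c["T"][:3,3]
def plane(c,p,z):
    d,o=ray(c,*p); return o+d*(z-o[2])/d[2]
def tri(obs):
    A=np.zeros((3,3));b=np.zeros(3)
    for c,p in obs:
        d,o=ray(c,*p);d=d/np.linalg.norm(d);P=np.eye(3)-np.outer(d,d);A+=P;b+=P@o
    X=np.linalg.solve(A,b)
    return X
def cam(n):
    c=dict(read_camera(n));c["fish"]=n=="wrist";c["hsv"]=cv2.cvtColor(c["image"],cv2.COLOR_RGB2HSV);return c
def dark(c,box,thr=110,amin=4):
    """dark marks enclosed in bright metal in box (u0,v0,u1,v1): intensity-weighted centres"""
    u0,v0,u1,v1=box;h=c["hsv"][v0:v1,u0:u1]
    w=((h[...,1]<70)&(h[...,2]>130)).astype(np.uint8)
    cs,hi=cv2.findContours(w,cv2.RETR_CCOMP,cv2.CHAIN_APPROX_NONE)
    out=[]
    for k,q in enumerate(cs):
        if hi[0][k][3]>=0:
            m=np.zeros(w.shape,np.uint8);cv2.drawContours(m,cs,k,1,-1);m=cv2.dilate(m,np.ones((3,3)))
            g=np.clip(200-h[...,2].astype(float),0,None)*m
            if m.sum()<amin+9: continue
            vv,uu=np.indices(m.shape);out.append((round((uu*g).sum()/g.sum()+u0,2),round((vv*g).sum()/g.sum()+v0,2),int(m.sum())))
    return out
E
python3 - <<'E'
from h import *
t=cam("top");s=cam("scene")
B=dict(dw=((198,178,236,216),(320,222,360,260)),dn=((264,238,292,266),(292,172,316,196)),ls=((264,170,302,208),(252,202,284,242)),ll=((314,240,370,278),(232,146,274,178)))
for k,(a,b) in B.items():
    A,C=dark(t,a),dark(s,b);print(k,A,C)
    for p in A: print("  z30",plane(t,p[:2],.03).round(4))
    for p in A:
        for q in C:
            X=tri([(t,p[:2]),(s,q[:2])]);print("  tri",X.round(4))
# board, tray outlines
h=t["hsv"]
for n,(u0,v0,u1,v1),m in(("board",(380,195,478,290),(h[...,0]<30)&(h[...,1]<135)&(h[...,2]>150)),("tray",(95,190,190,295),(h[...,1]<60)&(h[...,2]>90))):
    w=np.zeros(m.shape,np.uint8);w[v0:v1,u0:u1]=m[v0:v1,u0:u1]
    q=max(cv2.findContours(w,cv2.RETR_EXTERNAL,cv2.CHAIN_APPROX_NONE)[0],key=cv2.contourArea)
    P=cv2.boxPoints(cv2.minAreaRect(q));print(n,cv2.contourArea(q),P.round(1).tolist())
    print([plane(t,p,.024 if n=="board" else .02)[:2].round(4).tolist() for p in P])
img=np.hstack([cv2.resize(t["image"][130:300,95:375],(800,486)),])
cv2.imwrite("pics/crop1.png",img[:,:,::-1])
cv2.imwrite("pics/crop2.png",np.vstack([cv2.resize(s["image"][195:290,395:490],None,fx=3,fy=3),cv2.resize(s["image"][115:180,125:220],None,fx=3,fy=3)])[:,:,::-1])
E
```

```text
dw [(np.float64(216.37), np.float64(196.99), 109)] [(np.float64(332.92), np.float64(248.09), 21), (np.float64(339.63), np.float64(236.14), 107)]
  z30 [0.6016 0.1533 0.03  ]
  tri [ 0.6081  0.1507 -0.0017]
  tri [0.6021 0.1523 0.0298]
dn [(np.float64(277.08), np.float64(251.3), 72)] [(np.float64(297.94), np.float64(188.98), 21), (np.float64(297.95), np.float64(186.99), 21), (np.float64(303.5), np.float64(178.66), 48)]
  z30 [0.4736 0.0061 0.03  ]
  tri [ 0.4754 -0.0007 -0.0041]
  tri [ 0.4757 -0.0007  0.0025]
  tri [0.474  0.0052 0.0296]
ls [(np.float64(287.67), np.float64(194.0), 70), (np.float64(276.3), np.float64(183.13), 67)] [(np.float64(270.15), np.float64(224.22), 61), (np.float64(264.94), np.float64(212.28), 61)]
  z30 [ 0.6111 -0.0178  0.03  ]
  z30 [0.6371 0.0099 0.03  ]
  tri [ 0.6125 -0.0139 -0.0075]
  tri [ 0.612  -0.0188  0.026 ]
  tri [0.638  0.0091 0.0261]
  tri [0.6368 0.0038 0.0573]
ll [(np.float64(353.14), np.float64(261.05), 105), (np.float64(329.25), np.float64(257.3), 103)] [(np.float64(254.24), np.float64(167.43), 26), (np.float64(251.12), np.float64(166.06), 3
[... 725 characters left out ...]
.1324  0.0083]
  tri [ 0.4677 -0.1348  0.0138]
  tri [ 0.4693 -0.1365  0.0172]
  tri [ 0.4712 -0.1385  0.021 ]
  tri [ 0.4739 -0.1414  0.0255]
  tri [ 0.4608 -0.1198  0.0251]
  tri [ 0.4761 -0.1432  0.0319]
  tri [ 0.4738 -0.1351  0.0526]
board 4297.0 [[390.3999938964844, 269.6000061035156], [401.5, 203.1999969482422], [467.8999938964844, 214.3000030517578], [456.8999938964844, 280.6000061035156]]
[[0.4328, -0.2664], [0.5928, -0.2947], [0.5679, -0.4566], [0.4081, -0.4263]]
tray 4391.0 [[102.5999984741211, 211.0], [162.1999969482422, 199.39999389648438], [176.6999969482422, 274.0], [117.0999984741211, 285.6000061035156]]
[[0.5652, 0.4278], [0.5951, 0.2856], [0.4166, 0.2452], [0.3878, 0.3858]]
```

View pics/crop1.png

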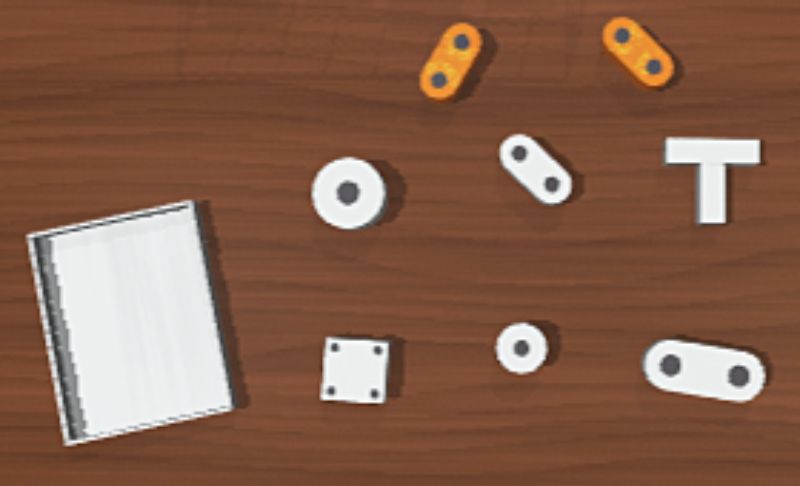

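View pics/crop2.png

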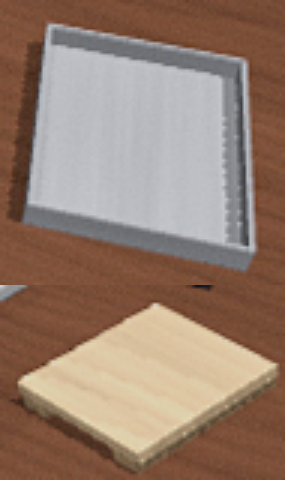

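The crop confirms the choice. The grey short link is at crop (535,170), clearly separate from the two orange look-alikes at (450,62) and (638,52). The second crop shows the tray rim and board corners well enough to triangulate.

```bash
cat > go.py <<'E'
import sys
from h import *
from scipy.spatial.transform import Rotation as Ro
def go(x,y,z,yaw):
    """grasp point target, tool down, yaw of tool x in deg"""
    s=read_state();R=Ro.from_rotvec(s["orientation"])
    tR=Ro.from_euler("z",yaw,degrees=True)*Ro.from_euler("x",180,degrees=True)
    d=R.inv().apply(np.array([x,y,z+.167])-s["tool_pos"])/.2
    r=(R.inv()*tR).as_rotvec()/np.pi
    print("shift",d.round(4),"turn",r.round(4),"t",s["t"],"mm",round(np.linalg.norm(d)*200))
if __name__=="__main__": go(*map(float,sys.argv[1:5]))
E
python3 go.py .6021 .1528 .12 14
python3 - <<'E'
from h import *
t=cam("top");s=cam("scene")
T=dict(board=[(390.4,269.6),(401.5,203.2),(467.9,214.3),(456.9,280.6)],tray=[(102.6,211),(162.2,199.4),(176.7,274),(117.1,285.6)])
S=dict(board=[(217.7,143.3),(171.7,173.3),(131,146.7),(176.7,121)],tray=[(480.3,278.3),(403.3,264.3),(411.7,204),(477,215)])
for k in T:
    X=np.array([tri([(t,a),(s,b)]) for a,b in zip(T[k],S[k])]);print(k,X.round(3).tolist(),X.mean(0).round(4))
E
```

```text
shift [ 3.1058 -3.0104  0.5891] turn [-0.0003 -0.      0.0002] t 0.25 mm 873
board [[0.432, -0.271, 0.011], [0.593, -0.297, 0.013], [0.567, -0.454, 0.023], [0.408, -0.429, 0.019]] [ 0.4998 -0.3629  0.0163]
tray [[0.566, 0.425, 0.021], [0.596, 0.287, 0.013], [0.415, 0.248, 0.009], [0.388, 0.386, 0.016]] [0.4912 0.3364 0.0149]
```

arm_command:
  increments:
    - [0.2, -0.2, 0, 0, 0, 0]
    - [0.4, -0.4, 0, 0, 0, 0]
    - [0.6, -0.6, 0, 0, 0, 0]
    - [0.8, -0.8, 0, 0, 0, 0]
    - [1, -0.97, 0, 0, 0, 0]
  fingers: -1
  force: 25

```text
t: 0.98
tool_pos: [0.293, -0.3437, 0.4049]
orientation: [3.118, 0.383, 0.001]
force: [1.5, 0.1, 0.7]
opening: 0.093
gripper_force: 0.0
```

arm_command:
  increments:
    - [0.2, -0.2, 0, 0, 0, 0]
    - [0.4, -0.4, 0, 0, 0, 0]
    - [0.6, -0.6, 0, 0, 0, 0]
    - [0.8, -0.8, 0, 0, 0, 0]
    - [1, -0.97, 0, 0, 0, 0]

```text
t: 1.6
tool_pos: [0.4401, -0.1068, 0.4051]
orientation: [3.118, 0.384, 0.002]
force: [0.8, -1.1, -0.4]
opening: 0.0929
gripper_force: 0.0
```

arm_command:
  increments:
    - [0.2, -0.2, 0, 0, 0, 0]
    - [0.4, -0.4, 0, 0, 0, 0]
    - [0.6, -0.6, 0, 0, 0, 0]
    - [0.8, -0.8, 0, 0, 0, 0]
    - [1, -0.97, 0, 0, 0, 0]

```text
t: 2.22
tool_pos: [0.5872, 0.13, 0.4048]
orientation: [3.118, 0.385, 0.001]
force: [0.0, -0.5, 0.9]
opening: 0.0931
gripper_force: 0.0
```

```bash
python3 go.py .6021 .1528 .12 14;python3 - <<'E'
from h import *
c=cam("wrist");cv2.imwrite("pics/w1.png",c["image"][:,:,::-1])
E
```

```text
shift [ 0.0999 -0.0923  0.5892] turn [ 0.     -0.0001  0.0004] t 2.225 mm 121
```

View pics/w1.png

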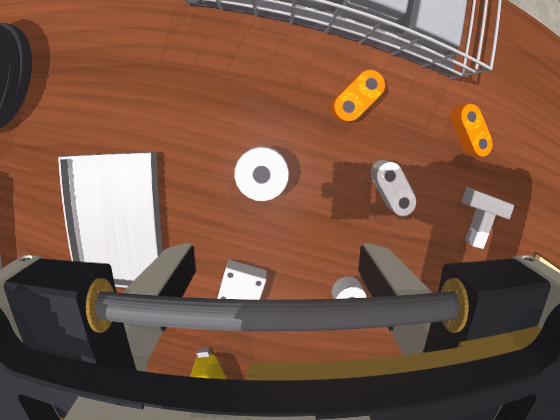

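The wrist view shows the wide disc at (262,174), between the fingers. The grey short link is at (394,188) and the oranges at (359,96) and (476,130).

```bash
python3 - <<'E'
from h import *
import pickle
c=cam("wrist");d=dark(c,(230,140,295,205));print(d)
for p in d: print(plane(c,p[:2],.03).round(4),plane(c,p[:2],.032).round(4))
pickle.dump((c,d),open("w1.pkl","wb"))
E
```

```text
[(np.float64(265.2), np.float64(176.91), 338)]
[0.602  0.1512 0.03  ] [0.6024 0.1512 0.032 ]
```

arm_command:
  increments:
    - [0.1, -0.09, 0.15, 0, 0, 0]
    - [0.1, -0.09, 0.35, 0, 0, 0]
    - [0.1, -0.09, 0.5, 0, 0, 0]
    - [0.1, -0.09, 0.58, 0, 0, 0]
    - [0.1, -0.09, 0.58, 0, 0, 0]

```text
t: 2.95
tool_pos: [0.6011, 0.1498, 0.2878]
orientation: [3.118, 0.383, -0.003]
force: [-0.9, 0.3, 1.0]
opening: 0.093
gripper_force: 0.0
```

```bash
python3 - <<'E'
from h import *
import pickle
c0,d0=pickle.load(open("w1.pkl","rb"))
c=cam("wrist");d=dark(c,(150,60,400,230));print(d)
for p in d:
  if p[2]>60: print(plane(c,p[:2],.032).round(4),"tri",tri([(c0,d0[0][:2]),(c,p[:2])]).round(4))
E
python3 go.py .6021 .1528 .024 14
```

```text
[]
shift [ 0.0054 -0.0129  0.4917] turn [ 0.     -0.0001  0.0001] t 3.0 mm 98
```

arm_command:
  increments:
    - [0.005, -0.008, 0.12, 0, 0, 0]
    - [0.005, -0.008, 0.27, 0, 0, 0]
    - [0.005, -0.008, 0.4, 0, 0, 0]
    - [0.005, -0.008, 0.48, 0, 0, 0]
    - [0.005, -0.008, 0.49, 0, 0, 0]

```text
t: 3.62
tool_pos: [0.6022, 0.152, 0.1907]
orientation: [3.118, 0.383, -0.001]
force: [-0.5, 0.6, -0.4]
opening: 0.0928
gripper_force: 0.0
```

arm_command:
  increments:
    - [0, 0, 0, 0, 0, 0]
    - [0, 0, 0, 0, 0, 0]
    - [0, 0, 0, 0, 0, 0]
    - [0, 0, 0, 0, 0, 0]
    - [0, 0, 0, 0, 0, 0]
  fingers: 1
  force: 25

```text
t: 4.25
tool_pos: [0.6024, 0.1521, 0.1913]
orientation: [3.118, 0.384, 0.001]
force: [-0.8, -0.5, 4.3]
opening: 0.0598
gripper_force: 25.0
```

arm_command:
  increments:
    - [0, 0, -0.05, 0, 0, 0]
    - [0, 0, -0.2, 0, 0, 0]
    - [0, 0, -0.4, 0, 0, 0]
    - [0, 0, -0.55, 0, 0, 0]
    - [0, 0, -0.6, 0, 0, 0]

```text
t: 4.88
tool_pos: [0.6027, 0.1522, 0.3134]
orientation: [-3.118, -0.384, -0.006]
force: [-0.1, -1.1, -2.3]
opening: 0.0597
gripper_force: 25.0
```

```bash
python3 go.py .5 -.362 .15 14; python3 - <<'E'
from h import *
c=cam("wrist");cv2.imwrite("pics/w2.png",c["image"][:,:,::-1])
E
```

```text
shift [-1.1214  2.3699 -0.0214] turn [ 0.0001 -0.0012  0.0002] t 4.875 mm 524
```

arm_command:
  increments:
    - [-0.08, 0.18, 0, 0, 0, 0]
    - [-0.19, 0.4, 0, 0, 0, 0]
    - [-0.3, 0.63, 0, 0, 0, 0]
    - [-0.4, 0.85, 0, 0, 0, 0]
    - [-0.47, 1, 0, 0, 0, 0]

```text
t: 5.55
tool_pos: [0.5582, -0.0666, 0.3087]
orientation: [-3.118, -0.382, 0.005]
force: [-0.0, -0.1, -1.9]
opening: 0.0596
gripper_force: 25.0
```

arm_command:
  increments:
    - [-0.1, 0.22, 0, 0, 0, 0]
    - [-0.2, 0.43, 0, 0, 0, 0]
    - [-0.3, 0.63, 0, 0, 0, 0]
    - [-0.4, 0.83, 0, 0, 0, 0]
    - [-0.47, 1, 0, 0, 0, 0]

```text
t: 6.18
tool_pos: [0.5155, -0.2829, 0.3087]
orientation: [-3.116, -0.382, 0.004]
force: [0.0, -0.1, -2.8]
opening: 0.0595
gripper_force: 25.0
```

arm_command:
  increments:
    - [-0.1, 0.2, 0.08, 0, 0, 0]
    - [-0.18, 0.37, 0.2, 0, 0, 0]
    - [-0.18, 0.37, 0.3, 0, 0, 0]
    - [-0.18, 0.37, 0.3, 0, 0, 0]
    - [-0.18, 0.37, 0.3, 0, 0, 0]

```text
t: 6.8
tool_pos: [0.5001, -0.3611, 0.2507]
orientation: [-3.117, -0.385, 0.0]
force: [1.3, 0.1, -1.2]
opening: 0.0594
gripper_force: 25.0
```

```bash
python3 go.py .5 -.362 .0485 14; python3 - <<'E'
from h import *
t=cam("top");c=cam("wrist")
cv2.imwrite("pics/tw3.png",np.hstack([cv2.resize(t["image"][190:295,375:480],(400,400)),cv2.resize(c["image"],(400,400))])[:,:,::-1])
E
```

```text
shift [-0.0014  0.0046  0.1762] turn [-0.0002  0.      0.0005] t 6.8 mm 35
```

View pics/tw3.png

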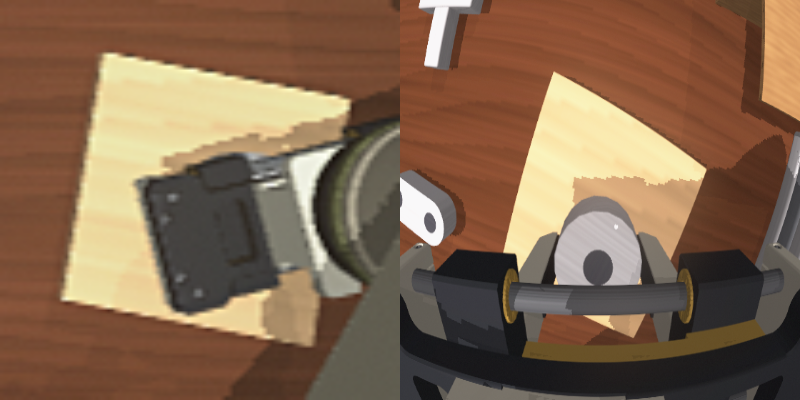

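The left half (top view) shows the gripper over the middle of the board. The right half (wrist view) shows the disc held upright at (598,262). I'll lower it.

arm_command:
  increments:
    - [0, 0.003, 0.06, 0, 0, 0]
    - [0, 0.003, 0.11, 0, 0, 0]
    - [0, 0.003, 0.14, 0, 0, 0]
    - [0, 0.003, 0.16, 0, 0, 0]
    - [0, 0.003, 0.17, 0, 0, 0]

```text
t: 7.52
tool_pos: [0.4998, -0.3627, 0.2164]
orientation: [-3.118, -0.383, 0.0]
force: [0.0, -0.4, -2.0]
opening: 0.0597
gripper_force: 25.0
```

arm_command:
  increments:
    - [0, 0, 0.003, 0, 0, 0]
    - [0, 0, 0.006, 0, 0, 0]
    - [0, 0, 0.008, 0, 0, 0]
    - [0, 0, 0.008, 0, 0, 0]
    - [0, 0, 0.008, 0, 0, 0]

```text
t: 8.15
tool_pos: [0.4999, -0.3628, 0.2153]
orientation: [3.118, 0.384, 0.0]
force: [-0.1, -0.4, -0.8]
opening: 0.0597
gripper_force: 25.0
```

arm_command:
  increments:
    - [0, 0, 0.003, 0, 0, 0]
    - [0, 0, 0.006, 0, 0, 0]
    - [0, 0, 0.006, 0, 0, 0]
    - [0, 0, 0.006, 0, 0, 0]
    - [0, 0, 0.006, 0, 0, 0]

```text
t: 8.78
tool_pos: [0.4999, -0.3628, 0.2153]
orientation: [3.118, 0.384, 0.0]
force: [-4.9, 3.7, 9.6]
opening: 0.0597
gripper_force: 25.0
```

arm_command:
  increments:
    - [0, 0, 0, 0, 0, 0]
    - [0, 0, 0, 0, 0, 0]
    - [0, 0, 0, 0, 0, 0]
    - [0, 0, 0, 0, 0, 0]
    - [0, 0, 0, 0, 0, 0]
  fingers: -1

```text
t: 9.4
tool_pos: [0.4998, -0.3627, 0.2139]
orientation: [-3.118, -0.383, 0.0]
force: [0.2, 0.4, 0.7]
opening: 0.0925
gripper_force: 0.0
```

arm_command:
  increments:
    - [0, 0, -0.05, 0, 0, 0]
    - [0, 0, -0.2, 0, 0, 0]
    - [0, 0, -0.4, 0, 0, 0]
    - [0, 0, -0.6, 0, 0, 0]
    - [0, 0, -0.7, 0, 0, 0]

```text
t: 10.02
tool_pos: [0.5003, -0.3631, 0.3576]
orientation: [3.115, 0.383, 0.005]
force: [-0.0, -0.7, 0.2]
opening: 0.0931
gripper_force: 0.0
```

```bash
python3 go.py .474 .0057 .12 14; python3 - <<'E'
from h import *
c=cam("wrist");cv2.imwrite("pics/w4.png",c["image"][:,:,::-1])
d=dark(c,(150,60,400,270));print(d)
for p in d:
  if p[2]>100: print(plane(c,p[:2],.056).round(4))
E
```

```text
shift [ 0.3184 -1.822   0.3471] turn [ 0.0012 -0.0008  0.0002] t 10.025 mm 376
[(np.float64(275.81), np.float64(209.14), 505), (np.float64(298.65), np.float64(184.95), 21)]
[ 0.4997 -0.3639  0.056 ]
```

View pics/w4.png

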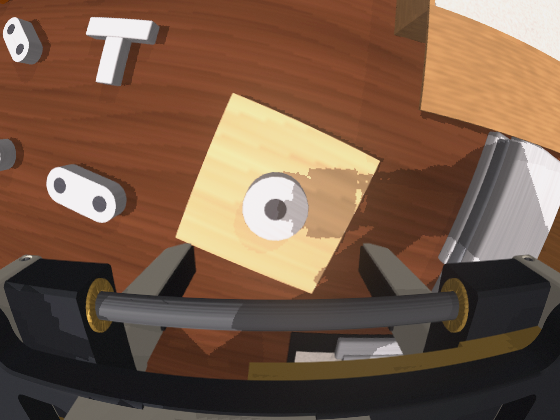

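The wide disc rests on the board with its bore at (276,209). The board corners are at (233,94), (380,159), (313,292) and (177,237).

arm_command:
  increments:
    - [0.03, -0.2, 0, 0, 0, 0]
    - [0.07, -0.4, 0, 0, 0, 0]
    - [0.1, -0.6, 0, 0, 0, 0]
    - [0.13, -0.8, 0, 0, 0, 0]
    - [0.16, -0.95, 0, 0, 0, 0]

```text
t: 10.7
tool_pos: [0.4842, -0.1689, 0.3524]
orientation: [-3.117, -0.384, 0.003]
force: [0.1, 0.4, -0.1]
opening: 0.0931
gripper_force: 0.0
```

arm_command:
  increments:
    - [0.04, -0.25, 0.03, 0, 0, 0]
    - [0.08, -0.5, 0.1, 0, 0, 0]
    - [0.12, -0.75, 0.2, 0, 0, 0]
    - [0.16, -0.87, 0.3, 0, 0, 0]
    - [0.16, -0.87, 0.35, 0, 0, 0]

```text
t: 11.32
tool_pos: [0.4727, 0.0075, 0.2816]
orientation: [-3.117, -0.388, 0.005]
force: [0.2, -0.4, 0.4]
opening: 0.093
gripper_force: 0.0
```

```bash
python3 go.py .474 .0057 .024 14; python3 - <<'E'
from h import *
t=cam("top");c=cam("wrist")
d=dark(t,(405,215,455,265));print(d,[plane(t,p[:2],.056).round(4) for p in d])
d=dark(c,(150,60,400,270));print(d,[plane(c,p[:2],.032).round(4) for p in d if p[2]>60])
E
```

```text
shift [0.0054 0.0109 0.4531] turn [-0.0004  0.001   0.0011] t 11.325 mm 91
[(np.float64(435.14), np.float64(242.49), 119)] [array([ 0.4993, -0.3617,  0.056 ])]
[(np.float64(161.03), np.float64(256.03), 21), (np.float64(164.0), np.float64(254.01), 21), (np.float64(162.06), np.float64(254.57), 26), (np.float64(166.0), np.float64(253.01), 21), (np.float64(169.0), np.float64(250.0), 21), (np.float64(166.73), np.float64(250.45), 30), (np.float64(172.0), np.float64(249.01), 21), (np.float64(180.02), np.float64(246.05), 21), (np.float64(279.89), np.float64(222.03), 394), (np.float64(348.76), np.float64(69.45), 21), (np.float64(347.04), np.float64(68.38), 30)] [array([0.4743, 0.0044, 0.032 ])]
```

arm_command:
  increments:
    - [0.005, 0.013, 0.12, 0, 0, 0]
    - [0.005, 0.013, 0.27, 0, 0, 0]
    - [0.005, 0.013, 0.38, 0, 0, 0]
    - [0.005, 0.013, 0.44, 0, 0, 0]
    - [0.005, 0.013, 0.45, 0, 0, 0]

```text
t: 12.05
tool_pos: [0.4753, 0.003, 0.1937]
orientation: [-3.118, -0.382, 0.001]
force: [-0.5, 1.0, -0.1]
opening: 0.0932
gripper_force: 0.0
```

arm_command:
  increments:
    - [0, 0, 0, 0, 0, 0]
    - [0, 0, 0, 0, 0, 0]
    - [0, 0, 0, 0, 0, 0]
    - [0, 0, 0, 0, 0, 0]
    - [0, 0, 0, 0, 0, 0]
  fingers: 1
  force: 20

```text
t: 12.68
tool_pos: [0.4753, 0.0038, 0.194]
orientation: [3.118, 0.384, 0.0]
force: [-0.2, -0.7, 0.4]
opening: 0.0475
gripper_force: 0.0
```

arm_command:
  increments:
    - [0, 0, -0.05, 0, 0, 0]
    - [0, 0, -0.2, 0, 0, 0]
    - [0, 0, -0.4, 0, 0, 0]
    - [0, 0, -0.55, 0, 0, 0]
    - [0, 0, -0.6, 0, 0, 0]

```text
t: 13.3
tool_pos: [0.476, 0.0036, 0.3166]
orientation: [3.117, 0.383, 0.006]
force: [0.7, -0.4, -1.2]
opening: 0.0414
gripper_force: 20.0
```

```bash
python3 go.py .4998 -.3628 .13 14
```

```text
shift [-0.329   1.8063  0.0994] turn [ 0.0004 -0.0012  0.0001] t 13.3 mm 368
```

arm_command:
  increments:
    - [-0.03, 0.18, 0, 0, 0, 0]
    - [-0.07, 0.38, 0, 0, 0, 0]
    - [-0.1, 0.6, 0, 0, 0, 0]
    - [-0.14, 0.8, 0, 0, 0, 0]
    - [-0.17, 0.95, 0, 0, 0, 0]

```text
t: 13.92
tool_pos: [0.4878, -0.1904, 0.3128]
orientation: [-3.117, -0.382, 0.002]
force: [0.2, 0.9, -1.0]
opening: 0.0417
gripper_force: 20.0
```

arm_command:
  increments:
    - [-0.04, 0.22, 0, 0, 0, 0]
    - [-0.08, 0.44, 0, 0, 0, 0]
    - [-0.12, 0.66, 0, 0, 0, 0]
    - [-0.155, 0.855, 0.02, 0, 0, 0]
    - [-0.155, 0.855, 0.05, 0, 0, 0]

```text
t: 14.55
tool_pos: [0.499, -0.3646, 0.3025]
orientation: [-3.118, -0.379, 0.002]
force: [-0.0, 0.4, -1.3]
opening: 0.0414
gripper_force: 20.0
```

```bash
python3 go.py .5008 -.3626 .083 14; python3 - <<'E'
from h import *
c=cam("wrist");s=cam("scene")
cv2.imwrite("pics/w5.png",np.hstack([cv2.resize(c["image"][60:340,140:420],(400,400)),cv2.resize(s["image"][60:200,110:250],(400,400))])[:,:,::-1])
E
```

```text
shift [ 0.0113 -0.0073  0.2627] turn [-0.0002  0.0003 -0.0008] t 14.55 mm 53
```

View pics/w5.png

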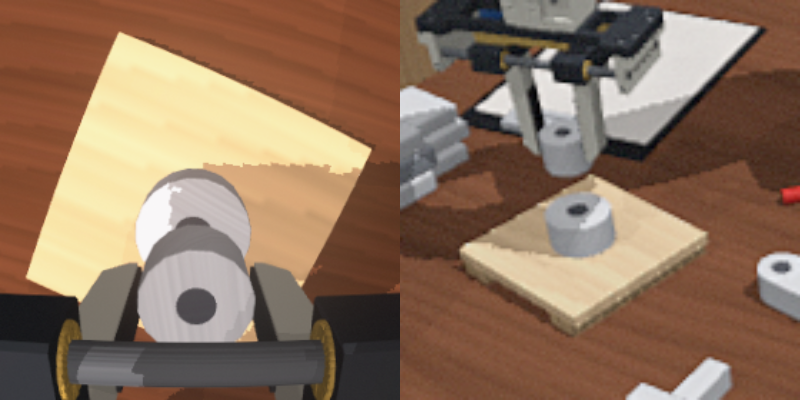

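The crops show the narrow disc held level above the wide one, but a little low in the fingers. I'll lower it in small steps.

arm_command:
  increments:
    - [0.011, -0.007, 0.06, 0, 0, 0]
    - [0.011, -0.007, 0.13, 0, 0, 0]
    - [0.011, -0.007, 0.18, 0, 0, 0]
    - [0.011, -0.007, 0.205, 0, 0, 0]
    - [0.011, -0.007, 0.205, 0, 0, 0]

```text
t: 15.28
tool_pos: [0.5014, -0.3602, 0.2624]
orientation: [-3.117, -0.384, 0.001]
force: [-1.3, -0.5, -0.2]
opening: 0.0414
gripper_force: 20.0
```

arm_command:
  increments:
    - [0, 0, 0.003, 0, 0, 0]
    - [0, 0, 0.006, 0, 0, 0]
    - [0, 0, 0.01, 0, 0, 0]
    - [0, 0, 0.01, 0, 0, 0]
    - [0, 0, 0.01, 0, 0, 0]

```text
t: 15.9
tool_pos: [0.5015, -0.3604, 0.261]
orientation: [3.118, 0.384, 0.0]
force: [-0.1, -0.3, -0.6]
opening: 0.0415
gripper_force: 20.0
```

arm_command:
  increments:
    - [0, 0, 0.003, 0, 0, 0]
    - [0, 0, 0.006, 0, 0, 0]
    - [0, 0, 0.01, 0, 0, 0]
    - [0, 0, 0.01, 0, 0, 0]
    - [0, 0, 0.01, 0, 0, 0]

```text
t: 16.52
tool_pos: [0.5015, -0.3604, 0.2589]
orientation: [3.118, 0.384, -0.0]
force: [-0.2, 0.4, -2.2]
opening: 0.0417
gripper_force: 20.0
```

arm_command:
  increments:
    - [-0.006, 0.01, 0, 0, 0, 0]
    - [-0.006, 0.01, 0, 0, 0, 0]
    - [-0.006, 0.01, 0.003, 0, 0, 0]
    - [-0.006, 0.01, 0.007, 0, 0, 0]
    - [-0.006, 0.01, 0.007, 0, 0, 0]

```text
t: 17.15
tool_pos: [0.5008, -0.3626, 0.2574]
orientation: [-3.118, -0.384, 0.0]
force: [-1.3, -0.0, -1.0]
opening: 0.0416
gripper_force: 20.0
```

arm_command:
  increments:
    - [0, 0, 0.003, 0, 0, 0]
    - [0, 0, 0.007, 0, 0, 0]
    - [0, 0, 0.007, 0, 0, 0]
    - [0, 0, 0.007, 0, 0, 0]
    - [0, 0, 0.007, 0, 0, 0]

```text
t: 17.77
tool_pos: [0.5009, -0.3626, 0.2562]
orientation: [3.118, 0.384, 0.0]
force: [0.5, 0.1, -0.5]
opening: 0.0416
gripper_force: 20.0
```

```bash
python3 go.py .5008 -.3626 .083 14
```

```text
shift [-0.0003 -0.0003  0.0309] turn [ 0.     -0.      0.0001] t 17.775 mm 6
```

arm_command:
  increments:
    - [0, 0, 0.003, 0, 0, 0]
    - [0, 0, 0.006, 0, 0, 0]
    - [0, 0, 0.006, 0, 0, 0]
    - [0, 0, 0.006, 0, 0, 0]
    - [0, 0, 0.006, 0, 0, 0]

```text
t: 18.4
tool_pos: [0.5008, -0.3626, 0.255]
orientation: [3.118, 0.384, 0.0]
force: [-0.4, -0.2, -1.4]
opening: 0.0418
gripper_force: 20.0
```

arm_command:
  increments:
    - [0, 0, 0.003, 0, 0, 0]
    - [0, 0, 0.006, 0, 0, 0]
    - [0, 0, 0.006, 0, 0, 0]
    - [0, 0, 0.006, 0, 0, 0]
    - [0, 0, 0.006, 0, 0, 0]

```text
t: 19.02
tool_pos: [0.5009, -0.3626, 0.2539]
orientation: [3.118, 0.384, 0.0]
force: [-1.0, 0.7, 0.5]
opening: 0.0418
gripper_force: 20.0
```

arm_command:
  increments:
    - [0, 0, 0.003, 0, 0, 0]
    - [0, 0, 0.005, 0, 0, 0]
    - [0, 0, 0.005, 0, 0, 0]
    - [0, 0, 0.005, 0, 0, 0]
    - [0, 0, 0.005, 0, 0, 0]

```text
t: 19.65
tool_pos: [0.501, -0.3627, 0.2538]
orientation: [3.118, 0.384, 0.001]
force: [-3.0, 2.9, 7.2]
opening: 0.0417
gripper_force: 20.0
```

arm_command:
  increments:
    - [0, 0, 0.003, 0, 0, 0]
    - [0, 0, 0.005, 0, 0, 0]
    - [0, 0, 0.005, 0, 0, 0]
    - [0, 0, 0.005, 0, 0, 0]
    - [0, 0, 0.005, 0, 0, 0]

```text
t: 20.27
tool_pos: [0.5011, -0.3627, 0.2538]
orientation: [3.117, 0.384, 0.001]
force: [-5.8, 5.5, 14.0]
opening: 0.0414
gripper_force: 20.0
```

arm_command:
  increments:
    - [0, 0, -0.006, 0, 0, 0]
    - [0, 0, -0.006, 0, 0, 0]
    - [0, 0, -0.006, 0, 0, 0]
    - [0, 0, -0.006, 0, 0, 0]
    - [0, 0, -0.006, 0, 0, 0]

```text
t: 20.9
tool_pos: [0.5011, -0.3628, 0.2538]
orientation: [3.117, 0.384, 0.001]
force: [-1.8, 1.7, 7.2]
opening: 0.0416
gripper_force: 20.0
```

arm_command:
  increments:
    - [0, 0, 0, 0, 0, 0]
    - [0, 0, 0, 0, 0, 0]
    - [0, 0, 0, 0, 0, 0]
    - [0, 0, 0, 0, 0, 0]
    - [0, 0, 0, 0, 0, 0]
  fingers: -1

```text
t: 21.52
tool_pos: [0.5008, -0.3626, 0.2528]
orientation: [-3.118, -0.384, 0.0]
force: [-0.1, 0.6, 0.3]
opening: 0.087
gripper_force: 0.0
```

arm_command:
  increments:
    - [0, 0, -0.05, 0, 0, 0]
    - [0, 0, -0.2, 0, 0, 0]
    - [0, 0, -0.4, 0, 0, 0]
    - [0, 0, -0.5, 0, 0, 0]
    - [0, 0, -0.5, 0, 0, 0]

```text
t: 22.15
tool_pos: [0.5014, -0.363, 0.3552]
orientation: [3.115, 0.383, 0.004]
force: [-0.8, -0.1, -0.1]
opening: 0.0929
gripper_force: 0.0
```

```bash
python3 - <<'E'
from h import *
c=cam("wrist");cv2.imwrite("pics/w6.png",cv2.resize(c["image"][60:340,140:420],(500,500))[:,:,::-1])
d=dark(c,(200,150,350,270));print(d)
for p in d:
  if p[2]>100: print(plane(c,p[:2],.088).round(4))
E
python3 go.py .4567 -.1477 .15 81.5
```

```text
[(np.float64(275.1), np.float64(218.72), 354), (np.float64(296.74), np.float64(202.88), 21), (np.float64(269.95), np.float64(191.57), 21), (np.float64(284.03), np.float64(193.0), 271), (np.float64(274.04), np.float64(175.6), 21)]
[ 0.5014 -0.363   0.088 ]
[ 0.5232 -0.3647  0.088 ]
shift [ 0.0461 -1.0966  0.1796] turn [ 3.000e-04 -0.000e+00 -3.749e-01] t 22.2 mm 222
```

View pics/w6.png

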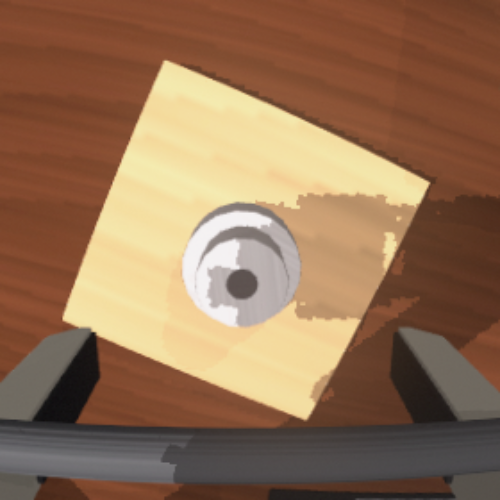

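The narrow disc sits on the wide one, bore at crop (241,284), looking concentric. I'll check it from the top view once the arm is clear.

arm_command:
  increments:
    - [0.01, -0.2, 0, 0, 0, -0.05]
    - [0.02, -0.4, 0, 0, 0, -0.1]
    - [0.03, -0.6, 0, 0, 0, -0.16]
    - [0.04, -0.8, 0, 0, 0, -0.21]
    - [0.046, -1, 0, 0, 0, -0.27]

```text
t: 22.82
tool_pos: [0.4603, -0.1649, 0.3505]
orientation: [-2.678, -1.637, 0.003]
force: [0.5, -0.5, 1.0]
opening: 0.0931
gripper_force: 0.0
```

```bash
python3 go.py .4567 -.1477 .12 81.7; python3 - <<'E'
from h import *
t=cam("top");cv2.imwrite("pics/t7.png",cv2.resize(t["image"][200:285,385:470],(510,510))[:,:,::-1])
d=dark(t,(410,215,460,268));print(d,[plane(t,p[:2],.088).round(4) for p in d])
h=t["hsv"]
E
```

```text
shift [ 0.0682 -0.0542  0.3176] turn [-0.0011 -0.0002 -0.1045] t 22.825 mm 66
[(np.float64(433.07), np.float64(244.79), 41)] [array([ 0.4946, -0.3434,  0.088 ])]
```

View pics/t7.png

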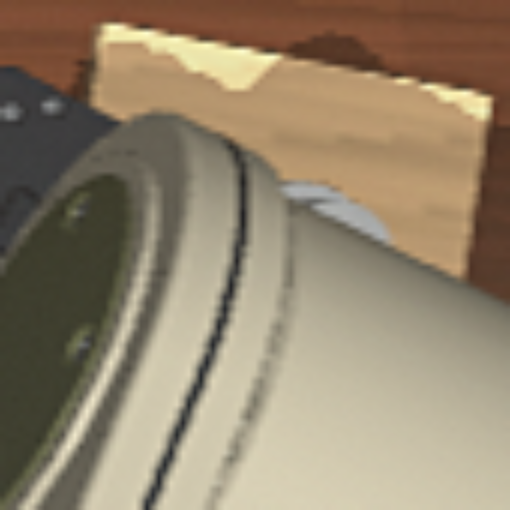

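The arm hides the discs here, so I'll check later. Next is the long link.

arm_command:
  increments:
    - [0.03, -0.02, 0.05, 0, 0, -0.05]
    - [0.068, -0.054, 0.15, 0, 0, -0.1]
    - [0.068, -0.054, 0.25, 0, 0, -0.105]
    - [0.068, -0.054, 0.3, 0, 0, -0.105]
    - [0.068, -0.054, 0.3, 0, 0, -0.105]

```text
t: 23.5
tool_pos: [0.4574, -0.1492, 0.2913]
orientation: [-2.379, -2.047, 0.002]
force: [-0.9, 0.0, 0.3]
opening: 0.093
gripper_force: 0.0
```

```bash
python3 - <<'E'
from h import *
c=cam("wrist");d=[p for p in dark(c,(120,60,430,280)) if p[2]>60];print(d)
P=[plane(c,p[:2],.028)[:2] for p in d];print(np.round(P,4),np.mean(P,0).round(4))
E
python3 go.py .4567 -.1477 .024 81.7
```

```text
[(np.float64(277.74), np.float64(254.32), 431)]
[[ 0.4527 -0.1779]] [ 0.4527 -0.1779]
shift [ 0.0074 -0.0059  0.5069] turn [-0.0004 -0.0001 -0.0016] t 23.55 mm 101
```

arm_command:
  increments:
    - [0.0035, -0.006, 0.12, 0, 0, -0.0015]
    - [0.0035, -0.006, 0.27, 0, 0, -0.0015]
    - [0.0035, -0.006, 0.42, 0, 0, -0.0015]
    - [0.0035, -0.006, 0.5, 0, 0, -0.0015]
    - [0.0035, -0.006, 0.505, 0, 0, -0.0015]

```text
t: 24.18
tool_pos: [0.4567, -0.1484, 0.1914]
orientation: [-2.375, -2.054, 0.001]
force: [0.3, 0.9, 1.0]
opening: 0.093
gripper_force: 0.0
```

arm_command:
  increments:
    - [0, 0, 0, 0, 0, 0]
    - [0, 0, 0, 0, 0, 0]
    - [0, 0, 0, 0, 0, 0]
    - [0, 0, 0, 0, 0, 0]
    - [0, 0, 0, 0, 0, 0]
  fingers: 1
  force: 25

```text
t: 24.8
tool_pos: [0.4569, -0.1485, 0.1921]
orientation: [2.376, 2.056, 0.0]
force: [-0.1, 0.4, -0.5]
opening: 0.0475
gripper_force: 0.0
```

arm_command:
  increments:
    - [0, 0, 0, 0, 0, 0]
    - [0, 0, 0, 0, 0, 0]
    - [0, 0, 0, 0, 0, 0]
    - [0, 0, 0, 0, 0, 0]
    - [0, 0, 0, 0, 0, 0]

```text
t: 25.42
tool_pos: [0.4569, -0.1485, 0.192]
orientation: [2.376, 2.056, 0.0]
force: [-0.4, 0.5, 0.9]
opening: 0.0416
gripper_force: 25.0
```

arm_command:
  increments:
    - [0, 0, -0.05, 0, 0, 0]
    - [0, 0, -0.2, 0, 0, 0]
    - [0, 0, -0.4, 0, 0, 0]
    - [0, 0, -0.55, 0, 0, 0]
    - [0, 0, -0.6, 0, 0, 0]

```text
t: 26.05
tool_pos: [0.4574, -0.1487, 0.3144]
orientation: [2.373, 2.053, 0.002]
force: [1.7, -0.9, -2.1]
opening: 0.042
gripper_force: 25.0
```

```bash
python3 go.py .4912 .3362 .14 13
```

```text
shift [ 2.4236 -0.1814  0.0338] turn [ 0.0012 -0.0004  0.3819] t 26.05 mm 486
```

arm_command:
  increments:
    - [0.16, -0.01, 0, 0, 0, 0.04]
    - [0.36, -0.03, 0, 0, 0, 0.09]
    - [0.56, -0.04, 0, 0, 0, 0.15]
    - [0.77, -0.06, 0, 0, 0, 0.2]
    - [0.98, -0.07, 0, 0, 0, 0.25]

```text
t: 26.68
tool_pos: [0.4705, 0.0488, 0.3107]
orientation: [-2.984, -0.982, 0.003]
force: [0.0, 0.1, -2.9]
opening: 0.0418
gripper_force: 25.0
```

```bash
python3 go.py .4912 .3362 .14 13;  python3 - <<'E'
from h import *
t=cam("top")
d=dark(t,(410,215,465,268));print(d,[plane(t,p[:2],.088).round(4) for p in d])
E
```

```text
shift [ 0.9364 -1.0947  0.0182] turn [-0.0003  0.0006  0.1302] t 26.675 mm 288
[(np.float64(441.13), np.float64(242.06), 73), (np.float64(431.49), np.float64(240.88), 200)] [array([ 0.5009, -0.3617,  0.088 ]), array([ 0.5033, -0.3399,  0.088 ])]
```

arm_command:
  increments:
    - [0.18, -0.2, 0, 0, 0, 0.04]
    - [0.37, -0.43, 0, 0, 0, 0.09]
    - [0.55, -0.64, 0, 0, 0, 0.13]
    - [0.74, -0.85, 0, 0, 0, 0.13]
    - [0.9, -1, 0, 0, 0, 0.13]

```text
t: 27.35
tool_pos: [0.4951, 0.3174, 0.3105]
orientation: [3.119, 0.368, -0.003]
force: [0.8, -0.4, -1.8]
opening: 0.0421
gripper_force: 25.0
```

arm_command:
  increments:
    - [0, 0, 0, 0, 0, 0]
    - [0, 0, 0, 0, 0, 0]
    - [0, 0, 0, 0, 0, 0]
    - [0, 0, 0, 0, 0, 0]
    - [0, 0, 0, 0, 0, 0]

```text
t: 27.98
tool_pos: [0.496, 0.3148, 0.3121]
orientation: [-3.12, -0.363, -0.0]
force: [-0.8, -0.3, -2.8]
opening: 0.0417
gripper_force: 25.0
```

```bash
python3 go.py .4912 .3362 .06 13;  python3 - <<'E'
from h import *
c=cam("wrist");cv2.imwrite("pics/w8.png",c["image"][:,:,::-1])
E
```

```text
shift [ 0.0013 -0.1094  0.4257] turn [-0.     -0.0001  0.0016] t 27.975 mm 88
```

View pics/w8.png

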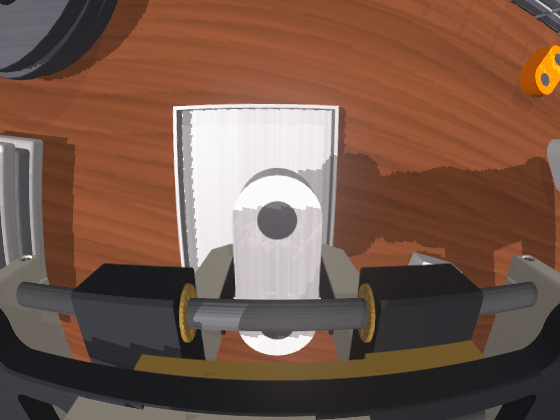

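The wrist view shows the long link lined up with the tray. The tray's far corners are at (174,106) and (339,106).

```bash
python3 - <<'E'
from h import *
c=cam("wrist")
a=plane(c,(174,106),.02);b=plane(c,(339,106),.02);e=b-a;print(a,b,np.linalg.norm(e),np.degrees(np.arctan2(e[1],e[0])))
x=np.array([-e[1],e[0]])/np.hypot(e[0],e[1]);print(np.degrees(np.arctan2(x[1],x[0])),(a+b)[:2]/2-.09*x,(a+b)[:2]/2-.093*x)
E
```

```text
[0.56521272 0.42104984 0.02      ] [0.59546637 0.28483145 0.02      ] 0.13953757145559081 -77.47804856400506
12.521951435994941 [0.49248037 0.33342742] [0.48955173 0.33277698]
```

arm_command:
  increments:
    - [0, -0.05, 0.05, 0, 0, 0.0015]
    - [0, -0.109, 0.15, 0, 0, 0.0015]
    - [0, -0.109, 0.3, 0, 0, 0.0015]
    - [0, -0.109, 0.4, 0, 0, 0.0015]
    - [0, -0.109, 0.43, 0, 0, 0.0015]

```text
t: 28.7
tool_pos: [0.4897, 0.3365, 0.2231]
orientation: [3.119, 0.358, -0.006]
force: [0.5, -0.3, -2.5]
opening: 0.0419
gripper_force: 25.0
```

arm_command:
  increments:
    - [0, 0, 0.05, 0, 0, 0]
    - [0, 0, 0.09, 0, 0, 0]
    - [0, 0, 0.12, 0, 0, 0]
    - [0, 0, 0.13, 0, 0, 0]
    - [0, 0, 0.135, 0, 0, 0]

```text
t: 29.32
tool_pos: [0.4909, 0.3367, 0.1991]
orientation: [-3.121, -0.357, -0.001]
force: [0.9, -0.8, -2.7]
opening: 0.042
gripper_force: 25.0
```

```bash
python3 go.py .4912 .3362 .028 13
```

```text
shift [0.0008 0.0028 0.0206] turn [-0.     -0.0001  0.0004] t 29.325 mm 4
```

arm_command:
  increments:
    - [0.003, 0.011, 0.003, 0, 0, 0]
    - [0.003, 0.011, 0.008, 0, 0, 0]
    - [0.003, 0.011, 0.013, 0, 0, 0]
    - [0.003, 0.011, 0.018, 0, 0, 0]
    - [0.003, 0.011, 0.018, 0, 0, 0]

```text
t: 29.95
tool_pos: [0.4918, 0.3346, 0.1952]
orientation: [3.121, 0.357, -0.0]
force: [-0.0, -0.2, -2.7]
opening: 0.0415
gripper_force: 25.0
```

arm_command:
  increments:
    - [0, 0, 0.002, 0, 0, 0]
    - [0, 0, 0.004, 0, 0, 0]
    - [0, 0, 0.006, 0, 0, 0]
    - [0, 0, 0.006, 0, 0, 0]
    - [0, 0, 0.006, 0, 0, 0]

```text
t: 30.58
tool_pos: [0.4919, 0.3347, 0.195]
orientation: [3.121, 0.358, 0.0]
force: [-4.3, -2.6, 6.5]
opening: 0.042
gripper_force: 25.0
```

arm_command:
  increments:
    - [0, 0, -0.003, 0, 0, 0]
    - [0, 0, -0.003, 0, 0, 0]
    - [0, 0, -0.003, 0, 0, 0]
    - [0, 0, -0.003, 0, 0, 0]
    - [0, 0, -0.003, 0, 0, 0]
  fingers: -0.4

```text
t: 31.2
tool_pos: [0.4919, 0.3347, 0.1947]
orientation: [3.121, 0.358, -0.0]
force: [0.9, 0.3, -1.0]
opening: 0.0647
gripper_force: 0.0
```

arm_command:
  increments:
    - [0, 0, -0.05, 0, 0, 0]
    - [0, 0, -0.2, 0, 0, 0]
    - [0, 0, -0.4, 0, 0, 0]
    - [0, 0, -0.55, 0, 0, 0]
    - [0, 0, -0.6, 0, 0, 0]

```text
t: 31.82
tool_pos: [0.4926, 0.3351, 0.3181]
orientation: [-3.119, -0.357, -0.007]
force: [0.5, -0.1, 0.0]
opening: 0.0651
gripper_force: 0.0
```

```bash
python3 go.py .6243 -.0045 .14 47; python3 - <<'E'
from h import *
c=cam("wrist");d=[p for p in dark(c,(120,60,430,290)) if p[2]>60];print(d)
P=[plane(c,p[:2],.031)[:2] for p in d];print(np.round(P,4))
E
```

```text
shift [0.2573 1.8031 0.0541] turn [ 0.     -0.0016 -0.1885] t 31.825 mm 364
[(np.float64(166.29), np.float64(285.51), 66), (np.float64(277.77), np.float64(246.97), 347), (np.float64(351.23), np.float64(191.08), 1058), (np.float64(204.95), np.float64(177.66), 1002), (np.float64(276.3), np.float64(111.1), 121)]
[[0.3983 0.4222]
 [0.4628 0.3273]
 [0.5259 0.2777]
 [0.5089 0.4012]
 [0.5758 0.3548]]
```

arm_command:
  increments:
    - [0.03, 0.18, 0, 0, 0, -0.04]
    - [0.06, 0.38, 0, 0, 0, -0.09]
    - [0.09, 0.6, 0, 0, 0, -0.14]
    - [0.12, 0.8, 0, 0, 0, -0.189]
    - [0.14, 0.97, 0, 0, 0, -0.189]
  fingers: -1

```text
t: 32.5
tool_pos: [0.5629, 0.1504, 0.313]
orientation: [-2.878, -1.257, 0.004]
force: [1.4, 0.3, 0.6]
opening: 0.0926
gripper_force: 0.0
```

```bash
python3 go.py .6243 -.0045 .14 47
```

```text
shift [-0.3596  0.7517  0.0294] turn [-0.0005  0.0006  0.0011] t 32.5 mm 167
```

arm_command:
  increments:
    - [-0.1, 0.2, 0, 0, 0, 0.001]
    - [-0.2, 0.42, 0, 0, 0, 0.001]
    - [-0.3, 0.62, 0, 0, 0, 0.001]
    - [-0.36, 0.752, 0.03, 0, 0, 0.001]
    - [-0.36, 0.752, 0.03, 0, 0, 0.001]

```text
t: 33.12
tool_pos: [0.6239, -0.0051, 0.3063]
orientation: [-2.883, -1.246, 0.005]
force: [-0.7, 0.5, 0.5]
opening: 0.093
gripper_force: 0.0
```

```bash
python3 go.py .6243 -.0045 .024 47; python3 - <<'E'
from h import *
c=cam("wrist");d=[p for p in dark(c,(120,60,430,290)) if p[2]>60];print(d)
P=[plane(c,p[:2],.028)[:2] for p in d];print(np.round(P,4))
t=cam("top");d=dark(t,(120,215,165,265));print(d);P=[plane(t,p[:2],.031)[:2] for p in d];print(np.round(P,4))
d=dark(t,(420,220,460,262));print(d);P=[plane(t,p[:2],.088)[:2] for p in d];print(np.round(P,4))
cv2.imwrite("pics/t9.png",np.hstack([cv2.resize(t["image"][190:295,90:195],(400,400)),cv2.resize(t["image"][200:280,390:470],(400,400))])[:,:,::-1])
E
```

```text
shift [0.005  0.0008 0.5767] turn [-0.0008  0.0007 -0.0014] t 33.125 mm 115
[(np.float64(279.15), np.float64(236.51), 223)]
[[ 0.6111 -0.0207]]
[(np.float64(157.07), np.float64(251.25), 21), (np.float64(140.28), np.float64(254.64), 102), (np.float64(156.07), np.float64(247.26), 21), (np.float64(155.07), np.float64(243.26), 21), (np.float64(154.84), np.float64(239.0), 21), (np.float64(154.07), np.float64(235.26), 21), (np.float64(153.07), np.float64(231.26), 21), (np.float64(152.08), np.float64(228.26), 21), (np.float64(135.57), np.float64(230.65), 98), (np.float64(151.06), np.float64(224.62), 21), (np.float64(149.11), np.float64(241.66), 358)]
[[0.4706 0.2904]
 [0.4622 0.3297]
 [0.48   0.2931]
 [0.4894 0.2958]
 [0.4995 0.2967]
 [0.5083 0.2988]
 [0.5178 0.3015]
 [0.5249 0.3041]
 [0.5187 0.3429]
 [0.5335 0.3068]
 [0.493  0.31  ]]
[(np.float64(441.13), np.float64(242.05), 71), (np.float64(431.48), np.float64(240.88), 201)]
[[ 0.5009 -0.3617]
 [ 0.5033 -0.3399]]
```

View pics/t9.png

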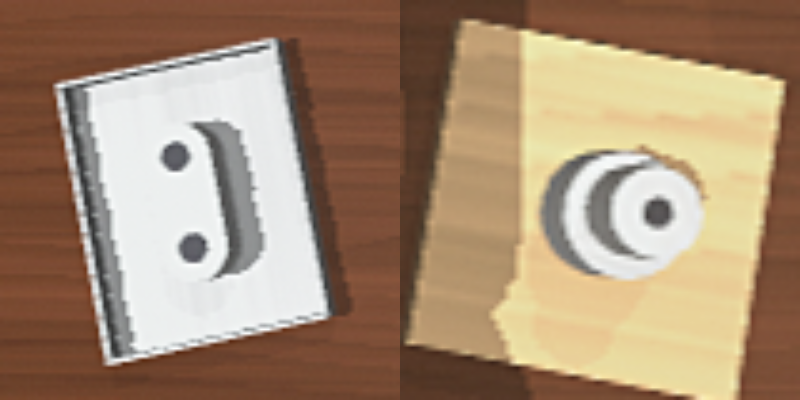

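The left half shows the long link lying flat in the tray, with holes at crop (175,156) and (192,247). The right half shows the narrow disc on the wide one on the board. The bores agree to about 1.6 mm after height correction.

arm_command:
  increments:
    - [0.003, 0.003, 0.12, 0, 0, -0.001]
    - [0.003, 0.003, 0.3, 0, 0, -0.001]
    - [0.003, 0.003, 0.46, 0, 0, -0.001]
    - [0.003, 0.003, 0.56, 0, 0, -0.001]
    - [0.003, 0.003, 0.575, 0, 0, -0.001]

```text
t: 33.85
tool_pos: [0.6241, -0.0022, 0.1921]
orientation: [-2.878, -1.256, 0.004]
force: [0.0, 0.2, 0.3]
opening: 0.0934
gripper_force: 0.0
```

arm_command:
  increments:
    - [0, 0, 0, 0, 0, 0]
    - [0, 0, 0, 0, 0, 0]
    - [0, 0, 0, 0, 0, 0]
    - [0, 0, 0, 0, 0, 0]
    - [0, 0, 0, 0, 0, 0]
  fingers: 1
  force: 20

```text
t: 34.48
tool_pos: [0.6251, -0.0032, 0.194]
orientation: [2.88, 1.255, 0.0]
force: [0.1, -0.3, -0.2]
opening: 0.0476
gripper_force: 0.0
```

arm_command:
  increments:
    - [0, 0, 0, 0, 0, 0]
    - [0, 0, 0, 0, 0, 0]
    - [0, 0, 0, 0, 0, 0]
    - [0, 0, 0, 0, 0, 0]
    - [0, 0, 0, 0, 0, 0]

```text
t: 35.1
tool_pos: [0.625, -0.0031, 0.1937]
orientation: [2.88, 1.255, 0.0]
force: [1.3, -1.8, 0.4]
opening: 0.0322
gripper_force: 20.0
```

arm_command:
  increments:
    - [0, 0, -0.05, 0, 0, 0]
    - [0, 0, -0.2, 0, 0, 0]
    - [0, 0, -0.4, 0, 0, 0]
    - [0, 0, -0.55, 0, 0, 0]
    - [0, 0, -0.6, 0, 0, 0]

```text
t: 35.72
tool_pos: [0.6257, -0.003, 0.3169]
orientation: [2.878, 1.254, 0.006]
force: [0.2, -1.1, -2.1]
opening: 0.032
gripper_force: 20.0
```

```bash
python3 go.py .4917 .3347 .14 13.1
```

```text
shift [ 0.7807 -1.6405  0.0461] turn [ 0.0008 -0.0012  0.1889] t 35.725 mm 363
```

arm_command:
  increments:
    - [0.08, -0.17, 0, 0, 0, 0.04]
    - [0.17, -0.36, 0, 0, 0, 0.09]
    - [0.27, -0.57, 0, 0, 0, 0.14]
    - [0.36, -0.76, 0, 0, 0, 0.188]
    - [0.45, -0.95, 0, 0, 0, 0.188]

```text
t: 36.35
tool_pos: [0.5459, 0.1933, 0.3125]
orientation: [3.121, 0.359, -0.003]
force: [0.5, 1.4, -1.3]
opening: 0.0318
gripper_force: 20.0
```

```bash
python3 go.py .4937 .3352 .14 13.1; python3 - <<'E'
from h import *
from scipy.spatial.transform import Rotation as Ro
s=read_state();c=cam("wrist");c["hsv"][...,2]=np.clip(c["hsv"][...,2].astype(int)*1.4,0,255).astype(np.uint8)
z=s["tool_pos"][2]-.167+.0013
for p in dark(c,(180,120,380,290)):
    if p[2]>60:
        X=plane(c,p[:2],z);print(p,(Ro.from_rotvec(s["orientation"]).inv().apply(X-s["tool_pos"])).round(4))
cv2.imwrite("pics/w10.png",c["image"][:,:,::-1])
E
```

```text
shift [-0.0933 -0.75    0.0276] turn [-0.      0.0006  0.0001] t 36.35 mm 151
(np.float64(276.64), np.float64(241.92), 791) [0.0171 0.0003 0.1657]
```

View pics/w10.png

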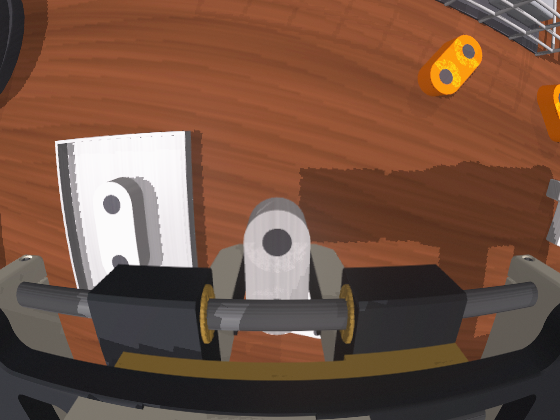

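The held short link's far hole is at (277,242), so it sits about 1.9 mm back along the tool x. The long link in the tray is visible at (118,230). I'll compensate for the offset.

arm_command:
  increments:
    - [-0.02, -0.18, 0, 0, 0, 0]
    - [-0.05, -0.4, 0, 0, 0, 0]
    - [-0.08, -0.6, 0, 0, 0, 0]
    - [-0.098, -0.75, 0.02, 0, 0, 0]
    - [-0.098, -0.75, 0.03, 0, 0, 0]

```text
t: 37.02
tool_pos: [0.4923, 0.3352, 0.3063]
orientation: [3.12, 0.367, -0.003]
force: [0.2, 0.2, -0.6]
opening: 0.0314
gripper_force: 20.0
```

arm_command:
  increments:
    - [0, 0, 0.08, 0, 0, 0]
    - [0, 0, 0.2, 0, 0, 0]
    - [0, 0, 0.3, 0, 0, 0]
    - [0, 0, 0.35, 0, 0, 0]
    - [0, 0, 0.35, 0, 0, 0]

```text
t: 37.65
tool_pos: [0.4935, 0.3332, 0.2366]
orientation: [3.12, 0.361, -0.003]
force: [0.0, -0.8, -0.8]
opening: 0.032
gripper_force: 20.0
```

arm_command:
  increments:
    - [0, 0, 0, 0, 0, 0]
    - [0, 0, 0, 0, 0, 0]
    - [0, 0, 0, 0, 0, 0]
    - [0, 0, 0, 0, 0, 0]
    - [0, 0, 0, 0, 0, 0]

```text
t: 38.28
tool_pos: [0.4936, 0.3338, 0.2379]
orientation: [-3.121, -0.363, -0.0]
force: [-0.4, -0.5, -2.4]
opening: 0.0319
gripper_force: 20.0
```

```bash
python3 go.py .4928 .3349 .0577 13.1
```

```text
shift [-0.0028 -0.0065  0.0658] turn [-0.     -0.      0.0008] t 38.275 mm 13
```

arm_command:
  increments:
    - [-0.003, -0.0065, 0.02, 0, 0, 0.001]
    - [-0.003, -0.0065, 0.04, 0, 0, 0.001]
    - [-0.003, -0.0065, 0.055, 0, 0, 0.001]
    - [-0.003, -0.0065, 0.06, 0, 0, 0.001]
    - [-0.003, -0.0065, 0.06, 0, 0, 0.001]

```text
t: 38.9
tool_pos: [0.4928, 0.3348, 0.2256]
orientation: [3.121, 0.357, -0.0]
force: [0.4, 0.0, -1.6]
opening: 0.032
gripper_force: 20.0
```

arm_command:
  increments:
    - [0, 0, 0.003, 0, 0, 0]
    - [0, 0, 0.006, 0, 0, 0]
    - [0, 0, 0.008, 0, 0, 0]
    - [0, 0, 0.008, 0, 0, 0]
    - [0, 0, 0.008, 0, 0, 0]

```text
t: 39.52
tool_pos: [0.4929, 0.3349, 0.2247]
orientation: [-3.121, -0.358, -0.001]
force: [-2.9, -2.6, 5.8]
opening: 0.0318
gripper_force: 20.0
```

Contact came at the expected height, so I'll release and retreat.

arm_command:
  increments:
    - [0, 0, -0.003, 0, 0, 0]
    - [0, 0, -0.003, 0, 0, 0]
    - [0, 0, -0.003, 0, 0, 0]
    - [0, 0, -0.003, 0, 0, 0]
    - [0, 0, -0.003, 0, 0, 0]
  fingers: -0.4

```text
t: 40.15
tool_pos: [0.4928, 0.3349, 0.2247]
orientation: [-3.121, -0.358, 0.0]
force: [-0.4, -0.4, 0.9]
opening: 0.0651
gripper_force: 0.0
```

arm_command:
  increments:
    - [0, 0, -0.05, 0, 0, 0]
    - [0, 0, -0.2, 0, 0, 0]
    - [0, 0, -0.4, 0, 0, 0]
    - [0, 0, -0.55, 0, 0, 0]
    - [0, 0, -0.6, 0, 0, 0]

```text
t: 40.78
tool_pos: [0.4934, 0.3352, 0.3481]
orientation: [-3.119, -0.357, -0.007]
force: [-0.3, -0.2, 0.5]
opening: 0.0648
gripper_force: 0.0
```

arm_command:
  increments:
    - [0.03, 0.18, 0, 0, 0, 0]
    - [0.06, 0.38, 0, 0, 0, 0]
    - [0.09, 0.6, 0, 0, 0, 0]
    - [0.12, 0.8, 0, 0, 0, 0]
    - [0.14, 0.97, 0, 0, 0, 0]

```text
t: 41.4
tool_pos: [0.564, 0.1506, 0.3437]
orientation: [3.121, 0.357, -0.002]
force: [0.0, 0.4, 0.2]
opening: 0.0654
gripper_force: 0.0
```

arm_command:
  increments:
    - [0, 0.1, 0, 0, 0, 0]
    - [0, 0.25, 0, 0, 0, 0]
    - [0, 0.4, 0, 0, 0, 0]
    - [0, 0.4, 0, 0, 0, 0]
    - [0, 0.4, 0, 0, 0, 0]

```text
t: 42.02
tool_pos: [0.5817, 0.0749, 0.3443]
orientation: [-3.121, -0.358, 0.001]
force: [-0.2, 0.4, 0.1]
opening: 0.0653
gripper_force: 0.0
```

```bash
python3 - <<'E'
from h import *
t=cam("top");s=cam("scene")
d=dark(t,(115,210,165,265));P=[(p,plane(t,p[:2],.059)[:2].round(4)) for p in d if p[2]>40];print(P)
cv2.imwrite("pics/t11.png",np.hstack([cv2.resize(t["image"][190:295,90:195],(400,400)),cv2.resize(s["image"][170:300,370:500],(400,400))])[:,:,::-1])
print(read_state()["tool_pos"])
E
```

```text
[((np.float64(134.87), np.float64(251.19), 64), array([0.4715, 0.3326])), ((np.float64(131.98), np.float64(234.94), 69), array([0.5086, 0.3406])), ((np.float64(136.32), np.float64(228.06), 43), array([0.5245, 0.3313]))]
[0.5817355  0.07529791 0.34453368]
```

View pics/t11.png

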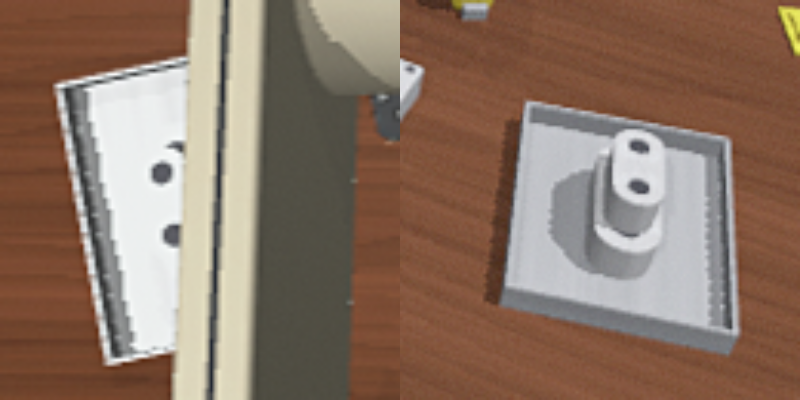

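The short link's centre is within about 1 mm of the long one's and lies the same way (12° against 13°). The scene crop shows it flat on top, with holes at (638,147) and (638,186). Both piles are done, so I'm handing in.

```bash
python3 -c "
from plant import *
print(close_job())"
```

```text
the job is handed in; nothing more can be done
None
```

The job is handed in at about 42 s: the narrow disc sits on the wide one mid-board (about 1.6 mm off centre), the short link lies along the long one mid-tray (within about 1 mm), and I did not touch the square, the tee or the orange look-alikes.

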